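# Load a wood coupon under the moisture meter's spring clip

## Task

A wood test coupon lies on the loading plate of the little moisture meter, just short of its spring clip. With one fingertip press the clip's long press plate down and keep it down while the other fingertip pushes the coupon, flat on the plate, between the guides and under the raised clip until its front edge is flush against the stop; then let the clip down onto the coupon and move clear. Only push the coupon, do not lift or tip it, and leave the spare coupon and the other things where they are.

Things in the scene. Friction and masses are not known exactly. Their poses are not given: they have to be found in the camera images.
- meter: moisture meter's coupon stage, fixed: aluminium base plate x -126 to 71, y -36 to 74 mm, top at z 8, white readout module (42 high) at its far end. Origin on the bench (z = 0), on the channel's centre line below the clip foot. x runs along the channel the way the coupon is pushed, y sideways to the press plate, z up. Shaft bearing blocks (y 29 to 43, top z 21 mm) at x -123 to -115 and 20 to 28 mm
- channel_mouth (a point): centre of the channel's mouth on the base plate, at meter x -25, y 0, z 8 mm. In front of it (meter x -126 to -25, |y| < 30 mm) the loading area is open and flat. Behind it two white guides, top z 16 mm, narrow from 52 mm apart here to 42 mm apart at meter x -14, and run on so to the stop
- stop_face (a point): centre of the steel stop's face, which closes the channel at meter x 22, y 0, z 14 mm and looks along the meter's -x
- clip (a joint): angle (rad) of the spring clip, a rocker on a shaft along the meter's x at y 36, z 13 mm. 0 = shut: foot 2 mm over the base plate, blocking the channel. Pressing the press plate raises the foot; 0.55 = fully down on its stop, foot 19 mm over the base plate. Clears the coupon from 0.31 up; let down on it, rests at about 0.30. Needs about 2 to 8 N; springs shut when let go
- press_plate (a point): centre of the press plate's top, moving with the clip. A steel strip faced with smooth, slippery black acetal, 88 mm along meter x (-114 to -26 mm), beside the loading area, from y 38 to 64 mm. At rest it slopes up outward at 0.55 rad (top 14 mm over the bench at the inner edge, 30 at the outer); fully pressed it is level, top 13 mm over the bench all over. A fingertip can slide along it while pressing
- clip_foot (a point): lowest line, at mid-length, of the clip's brass foot: a bar 14 mm long (meter x -7 to 7 mm), 8 mm thick, that comes down near the channel's centre line. A steel strip arm, 12 mm wide, up to 48 mm over the bench, carries it over the guide from the shaft. Moves with the clip
- coupon: the coupon to load: plain flat wood block, 50 (its x) x 40 (its y) x 12 mm, about 25 g, loose on the meter's loading area, nearly square to it. Origin at the centre of its underside (8 mm over the bench); front edge at its x +25 mm, rear at -25 mm. Seated, its origin is at meter x -3, y 0 mm and its rear end is at meter x -28 mm, 3 mm outside the guides' mouth
- spare_coupon: another wood block, 75 x 40 x 12 mm, lying on the bench beside the press plate; stays there. Origin at the centre of its underside
- vial: glass vial with white cap, 22 mm across, 50 mm high, standing beside the base plate on the side away from the press plate; stays there. Origin at its underside
- tweezers: steel tweezers 16 x 140 x 9 mm lying on the bench towards the robot; stay there. Origin at the centre of the underside
- petri: petri dish 92 mm across, 15 mm high, on the right; stays there. Origin at its underside
- marker: marker pen 17 x 126 x 16 mm lying on the left; stays there. Origin at the centre of its underside
- sample_cup: sample cup with green lid, 61 mm across, 59 mm high, on the left; stays there. Origin at its underside
Mind the look-alikes: they are no part of the job. Leave any red look-alike of the coupon alone.

How it is judged:
On the way, in this order (a step that is already met when the one before it is completed fails the run):
1. the clip is pressed open by a finger while the coupon is still short of the foot (value of joint clip above 0.33 rad and contact force between the fingers and meter above 0.5 N and x of coupon in the frame of meter below -0.034 m), for 0.1 s.
2. the coupon is against the stop, within 3 mm, with the clip still held open by a finger (value of joint clip above 0.32 rad and contact force between the fingers and meter above 0.5 N and x of coupon in the frame of meter above -0.006 m), for 0.1 s.
At the end, for the whole second after the job is handed in: the coupon lies flat between the guides with its front edge within 3 mm of the stop and square to it (0.08 rad), at rest, and the clip's foot rests on it with its spring force (joint 0.25 to 0.33, more than 2 N between coupon and meter) (x of coupon in the frame of meter between -0.0062 and 0 m and y of coupon in the frame of meter between -0.004 and 0.004 m and z of coupon in the frame of meter between 0.0055 and 0.0105 m and angle between the x axis of coupon and the x axis of meter, either way round below 0.08 rad and angle between coupon's own z axis and vertical below 0.08 rad and value of joint clip between 0.25 and 0.33 rad and contact force between coupon and meter above 2 N and linear speed of coupon below 0.01 m/s); the robot touches nothing.
It fails at once if the coupon is lifted off the plate or tipped (z of coupon in the frame of meter above 0.016 m or angle between coupon's own z axis and vertical above 0.3 rad).
It fails at once if the spare coupon or the vial beside the meter is displaced by more than 15 mm (distance of any of spare_coupon, vial from where it was at the start of the episode above 0.015 m).
It fails at once if another thing on the bench (tweezers, petri dish, marker, sample cup) is displaced by more than 15 mm (distance of any of tweezers, petri, marker, sample_cup from where it was at the start of the episode above 0.015 m).
It also fails if it takes over 40 s, if anything falls off the work surface, if the arm or the gripper's body presses on something with over 40 N, if the wrist force passes 120 N, or if a joint passes its speed limit or range.

## Robot

A 7-joint arm with a two-finger parallel gripper is mounted at the origin on a cart in front of the work surface, level with it; the furniture and walls round the work are solid. World frame = base frame: x ahead of the robot, y to its left, z up, the work surface at z = 0. Lengths are in m, angles in rad, forces in N, time in s.
With the tool pointing down it reaches from about 0.425 to 0.8 m from the base axis. Payload 8.3 kg.
Tool frame: the origin (TCP) lies at the very end of the fingers, on their centre line; the grasp point (between the pads) lies 19 mm behind it; z points along the fingers, y is the line along which they close (so a half turn about z gives the same grasp; the last joint's range is limited). The gripper opens to 85 mm and grips with 20 to 120 N. Pads are 22 mm wide; open, the fingers measure 114 mm over their backs; the gripper's body (76 mm by 85 mm) begins 54 mm behind the grasp point. The pads swing forward as they close: fully open they stand 13 mm farther back than shut.
Start: joints at [1.1, 0.383, 0.016, 1.37, -0.006, 1.388, -0.046], TCP at [0.248, -0.574, 0.231] pointing down, gripper open.
Joint ranges: [-2.95, 2.95], [-0.25, 2.06], [-1.52, 1.56], [0.18, 2.33], [-1.44, 4.58], [0.02, 2.06], [-3.01, 3.01]. Speed limits (rad/s): [2.39, 2.39, 3.01, 3.01, 3.14, 3.14, 3.14].

## Interface

Orientations are given as a unit quaternion [w, x, y, z].
In Python, from bench import r gives the robot as it stands.
- The arm moves only by the tool play_rows, never from a script. Its argument "increments" is a list of rows, each a list of 7 numbers: the shift along the tool's x, y, z in cm, then the turn, a rotation vector about the tool's x, y, z in rad, then the finger opening in cm, from 0 to 8.54. In form: [[tx, ty, tz, ax, ay, az, hand], ...]. A call has 1 to 20 rows; each row is the pose to reach, as a shift and turn from the pose commanded when the call began, along the tool's axes at that moment; what a row does not reach only later rows make up. A row lasts 1/12 s, in which the tool goes at most 41.7 mm and 7.16 degrees, less where a joint would pass 70% of its speed; a pose out of reach is approached as far as the arm can. A call with a gripper value outside its range is refused whole. The fingers move at their own pace and stop on an object; "grip_force" is the grip in N (left out, the last holds). Time passes only in rows, so rows that repeat a pose let the fingers close. It gives the time, the measured TCP pose, the force, the opening and the grip force at its end, in the units of the state.
- r.observe(): the state, without advancing time (a new reading comes with each control period).
- r.grab_frame(name): name is "scene" or "top"; returns the picture (384x512x3 uint8, red, green, blue); there is no depth.
- r.calibration(name): a dict with "mtx" (3x3 intrinsics, pixels), "world_from_camera" (4x4, takes a point from camera to world coordinates). Camera axes: x right, y down, z forward; pixel columns grow to the right and rows downward; lengths in m; the calibration is good to about 2 mm. A picture is of the moment at which its call begins. calibration takes no time and is no camera call.
- r.close_job(): hands the job in; it is judged then, once.
The state is a dict: "t": time; "joint_positions": joint angles; "qd": joint speeds; "tau": joint torques, N m; "eef_pos": TCP position; "tcp_rot": TCP orientation; "wrist_force": force on the tool from outside, world axes, zero at the start; "moment": the same for the moment, N m; "grip_width": finger opening in m; "finger_force": force on a finger pad.
Only numpy, scipy, OpenCV 4.12 (cv2) and the standard library are available. Lean on these libraries where they do the work, as an engineer would, in place of code of your own. Each camera call takes 0.05 s, during which the arm holds its last target. There are 200 camera calls.

## Working session

There is one attempt and no reset: what is moved stays moved. The work goes in short steps, Python scripts to look and compute and a tool call to move; the robot and the scene stay as the last step left them, time stands still between calls to the robot, and variables do not carry over. Pictures are saved under pics/ and viewed, at most 10 in all, crops included, and the job is handed in when it is done.

Besides the shell and the picture viewer there is one more tool, called by a JSON object that holds its "op" and its "data". play_rows: Moves the arm, as the interface text tells. Its arguments: {"type":"object","properties":{"increments":{"type":"array","items":{"type":"array","items":{"type":"number"}}},"grip_force":{"type":"number"}},"required":["increments"]}

```bash
mkdir -p pics; ls; python3 - <<'E'
from bench import r
import cv2
o=r.observe();print({k:o[k] for k in('t','eef_pos','tcp_rot','wrist_force','grip_width')})
for n in('scene','top'):
    im=r.grab_frame(n);cv2.imwrite(f'pics/{n}0.png',im[:,:,::-1])
    c=r.calibration(n);print(n,c['mtx'],c['world_from_camera'])
a=cv2.imread('pics/top0.png');b=cv2.imread('pics/scene0.png')
cv2.imwrite('pics/top0b.png',cv2.resize(a,(800,600)));cv2.imwrite('pics/scene0b.png',cv2.resize(b,(800,600)))
E
```

```text
pics
{'t': 0.0, 'eef_pos': array([ 0.24768641, -0.57329631,  0.23028997]), 'tcp_rot': array([-9.22558279e-04,  9.79274557e-01,  2.02535030e-01, -2.26793065e-04]), 'wrist_force': array([ 0.09985152,  1.53912268, -0.99467324]), 'grip_width': 0.08550962439498375}
scene [[400.62761836   0.         255.76361639]
 [  0.         400.62761836 195.73800951]
 [  0.           0.           1.        ]] [[-0.60741117 -0.39266157  0.69055671 -0.30085023]
 [-0.79421403  0.31834576 -0.5175713   0.65525885]
 [-0.01660544 -0.86282841 -0.50522409  0.63659723]
 [ 0.          0.          0.          1.        ]]
top [[461.9291433    0.         250.83721648]
 [  0.         461.9291433  191.09456033]
 [  0.           0.           1.        ]] [[-0.02234243 -0.98165198  0.1893679   0.26358046]
 [-0.99970054  0.02382813  0.00557218  0.08503235]
 [-0.00998222 -0.18918669 -0.9818904   1.17729749]
 [ 0.          0.          0.          1.        ]]
```

View pics/top0b.png

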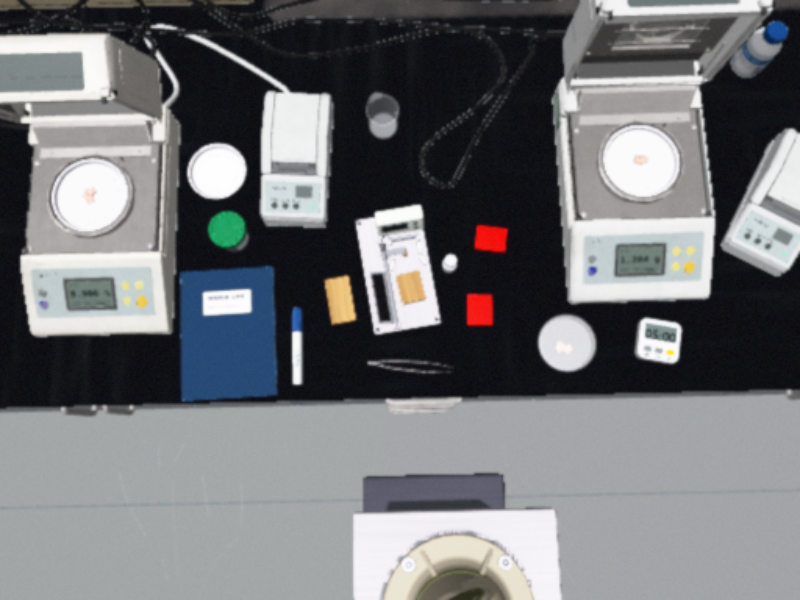

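View pics/scene0b.png

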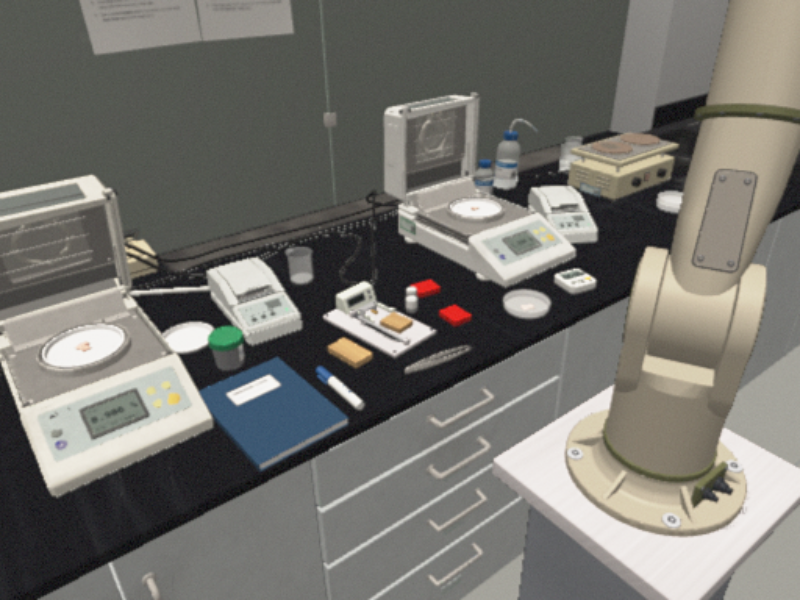

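The top view shows the meter around (400,270) of 800x600, its channel pointing away from the robot. The press plate (black) is on the left at (380,297), the coupon at (411,288), the spare at (340,300), and the vial at (450,262). I'll crop in for accurate corners.

```bash
python3 - <<'E'
import cv2
a=cv2.imread('pics/top0.png')[125:220,195:315]
cv2.imwrite('pics/crop0.png',cv2.resize(a,None,fx=6.25,fy=6.25,interpolation=cv2.INTER_CUBIC))
E
```

```text
(no output)
```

View pics/crop0.png

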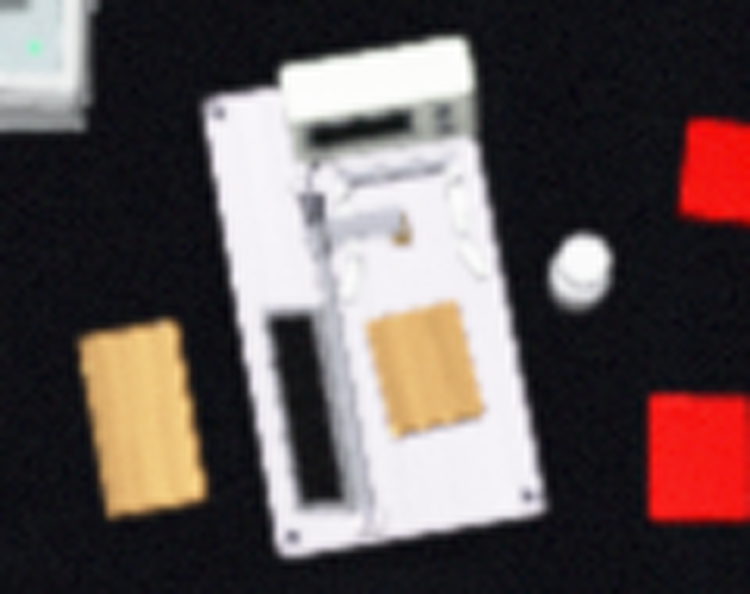

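The crop shows these positions:
- **Plate corners:** (280,557), (546,513) and (205,98).
- **Coupon top corners:** (366,322), (457,303), (483,410) and (396,436).
- **Spare corners:** (79,340), (178,320), (206,496) and (108,516).
- **Vial cap:** (583,255).
- **Black press strip:** about (268,318) to (352,500).

```bash
cat > h.py <<'E'
from bench import r
import numpy as np
def pix(n,uv,z):
    c=r.calibration(n);T=c['world_from_camera']
    d=T[:3,:3]@np.linalg.solve(c['mtx'],[*uv,1]);return (T[:3,3]+d*(z-T[2,3])/d[2])[:2]
def crop(p): return ((p[0]+.5)/6.25-.5+195,(p[1]+.5)/6.25-.5+125)
def fit(M,W):
    M=np.array(M,float);W=np.array(W,float);m=M-M.mean(0);w=W-W.mean(0)
    a=np.arctan2((m[:,0]*w[:,1]-m[:,1]*w[:,0]).sum(),(m*w).sum())
    R=np.array([[np.cos(a),-np.sin(a)],[np.sin(a),np.cos(a)]]);t=W.mean(0)-R@M.mean(0)
    return a,R,t,np.linalg.norm(M@R.T+t-W,axis=1)
E
python3 - <<'E'
from h import *
W=lambda P,z:[pix('top',crop(p),z) for p in P]
a,R,t,e=fit([[-.126,.074],[-.126,-.036],[.071,.074]],W([(280,557),(546,513),(205,98)],.008))
print('meter',a,t,e)
tm=lambda w:(np.array(w)-t)@R*1000
C=W([(366,322),(457,303),(483,410),(396,436)],.020)
b,_,tc,ec=fit([[.025,.02],[.025,-.02],[-.025,-.02],[-.025,.02]],C)
print('coupon',b-a,tm(tc),ec,tm(C))
print('strip',tm(W([(268,318),(300,507)],.030)),tm(W([(315,312),(352,500)],.014)))
print('spare',tm(W([(79,340),(178,320),(206,496),(108,516)],.012)))
print('vial',tm(W([(583,250)],.05)))
E
```

```text
meter 0.14218281983157627 [0.56654357 0.0668081 ] [0.00032379 0.0004642  0.00070889]
coupon 0.0785018907490691 [-60.64018418   2.72543798] [0.00113194 0.00201688 0.00264792 0.0013789 ] [[-37.75065065  23.59238383]
 [-36.06573836 -14.62557213]
 [-81.99107809 -17.44239674]
 [-86.75326962  19.37733697]]
strip [[ -31.71604259   63.021111  ]
 [-110.82288436   62.66625762]] [[ -28.72823344   43.48582394]
 [-108.87775724   41.29355418]]
spare [[-23.77590276 141.63513469]
 [-22.19887562  99.94068386]
 [-97.0403914   99.89586199]
 [-98.59310158 140.69594243]]
vial [[-29.71308185 -66.29911681]]
```

```bash
cat >> h.py <<'E'
from scipy.spatial.transform import Rotation as Ro
A=0.14218;Rm=np.array([[np.cos(A),-np.sin(A)],[np.sin(A),np.cos(A)]]);t0=np.array([.56654,.06681])
def tool(): 
    o=r.observe();return o,Ro.from_quat(np.roll(o['tcp_rot'],-1))
def inc(w):
    o,R=tool();return R.inv().apply(np.array(w)-o['eef_pos'])*100
def incm(x,y,z): return inc([*(Rm@[x/1000,y/1000]+t0),z/1000])
def turn():
    o,R=tool();T=Ro.from_matrix(np.array([[np.cos(A),np.sin(A),0],[np.sin(A),-np.cos(A),0],[0,0,-1]]))
    return (R.inv()*T).as_rotvec()
def where():
    o,_=tool();print(o['t'],(o['eef_pos'][:2]-t0)@Rm*1000,o['eef_pos'][2]*1000,o['wrist_force'],o['grip_width'],turn())
E
python3 - <<'E'
from h import *
where()
print(inc([.43,-.25,.23]),incm(-101,25.5,110))
E
```

```text
0.1 [-406.28649592 -588.51446508] 230.40289993664965 [-0.07688414  0.24027369 -0.26830459] 0.08538144752893999 [-1.66380232e-03  2.63158187e-04  2.65712537e-01]
[ 29.556131   -22.45139148   0.07679529] [ 45.58158388 -51.20958431  12.12445251]
```

{"op": "play_rows", "data": {"increments": [[3.3,-2.5,0,0,0,0.05,4.1],[6.6,-5,0,0,0,0.1,4.1],[9.9,-7.5,0,0,0,0.15,4.1],[13.2,-10,0,0,0,0.2,4.1],[16.4,-12.5,0,0,0,0.266,4.1],[19.7,-15,0,0,0,0.266,4.1],[23,-17.5,0,0,0,0.266,4.1],[26.3,-20,0,0,0,0.266,4.1],[29.5,-22.5,0,0,0,0.266,4.1],[31.3,-25.7,1.3,0,0,0.266,4.1],[33.1,-28.9,2.6,0,0,0.266,4.1],[34.9,-32.1,4,0,0,0.266,4.1],[36.7,-35.3,5.3,0,0,0.266,4.1],[38.5,-38.5,6.7,0,0,0.266,4.1],[40.3,-41.7,8,0,0,0.266,4.1],[42.1,-44.9,9.4,0,0,0.266,4.1],[43.9,-48.1,10.8,0,0,0.266,4.1],[45.6,-51.2,12.1,0,0,0.266,4.1],[45.6,-51.2,12.1,0,0,0.266,4.1],[45.6,-51.2,12.1,0,0,0.266,4.1]]}}

```text
t: 1.77
eef_pos: [0.4623, 0.0796, 0.1093]
tcp_rot: [-0.0, 0.997, 0.073, -0.001]
wrist_force: [0.0, -1.4, 0.4]
grip_width: 0.0412
finger_force: 0.0
```

```bash
python3 - <<'E'
from h import *
where(); print(incm(-101,25.5,45))
E
```

```text
1.7667 [-101.34194553   27.4484141 ] 109.28206548924003 [ 0.04033248 -1.4044996   0.38885197] 0.04122687438833598 [-0.00109077  0.00224044  0.00476162]
[0.04765132 0.20204783 6.4278984 ]
```

{"op": "play_rows", "data": {"increments": [[0,0,2.5,0,0,0,4.1],[0,0,5,0,0,0,4.1],[0,0,6.4,0,0,0,4.1],[0,0,6.4,0,0,0,4.1],[0,0,6.4,0,0,0,4.1]]}}

```text
t: 2.18
eef_pos: [0.4631, 0.0761, 0.0462]
tcp_rot: [0.0, 0.998, 0.07, -0.001]
wrist_force: [-0.2, -0.2, -0.0]
grip_width: 0.0411
finger_force: 0.0
```

```bash
python3 - <<'E'
from h import *
import cv2
where()
f=lambda n:r.grab_frame(n)[:,:,::-1]
s=f('scene')[170:240,200:285];t=f('top')[130:230,200:300]
cv2.imwrite('pics/s1.png',np.hstack([cv2.resize(s,(486,400),interpolation=2),cv2.resize(t,(310,400),interpolation=2)]))
E
```

```text
2.1833 [-101.09407341   23.82632393] 46.18473910231785 [-0.16330694 -0.20172164 -0.00560529] 0.041096956296305186 [ 8.33613514e-05  1.53630356e-03 -1.84666054e-03]
```

View pics/s1.png

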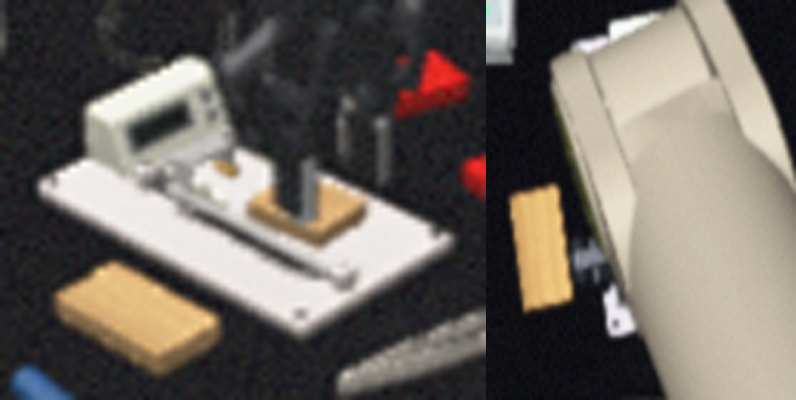

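The scene crop shows the grey pads of both fingers, with tips near (302,222) for the finger over the press plate and (385,183) for the other. I'll project the model to find the tip offset.

```bash
python3 - <<'E'
from h import *
c=r.calibration('scene');T=np.linalg.inv(c['world_from_camera'])
def pr(x,y,z):
    p=c['mtx']@(T@[*(Rm@[x/1000,y/1000]+t0),z/1000,1])[:3];p=p[:2]/p[2];return np.round((p-[200,170])*[486/85,400/70])
for z in(46,52,59):
  for y in (58,52,44,3,-4,-12): print(z,y,pr(-112,y,z),pr(-90,y,z))
E
```

```text
46 58 [297. 234.] [265. 217.]
46 52 [306. 229.] [274. 212.]
46 44 [318. 222.] [286. 206.]
46 3 [376. 190.] [344. 174.]
46 -4 [385. 185.] [353. 169.]
46 -12 [396. 179.] [364. 163.]
52 58 [297. 223.] [265. 207.]
52 52 [306. 218.] [274. 202.]
52 44 [317. 212.] [285. 196.]
52 3 [376. 180.] [344. 164.]
52 -4 [385. 174.] [353. 159.]
52 -12 [396. 168.] [364. 153.]
59 58 [297. 211.] [264. 194.]
59 52 [306. 206.] [273. 190.]
59 44 [317. 200.] [285. 183.]
59 3 [376. 168.] [343. 152.]
59 -4 [385. 162.] [353. 147.]
59 -12 [396. 156.] [364. 141.]
```

{"op": "play_rows", "data": {"increments": [[0,-0.15,1.2,0,0,0,4.1],[0,-0.15,2.2,0,0,0,4.1],[0,-0.15,2.7,0,0,0,4.1],[0,-0.15,3.0,0,0,0,4.1],[0,-0.15,3.3,0,0,0,4.1],[0,-0.15,3.3,0,0,0,4.1],[0,-0.15,3.3,0,0,0,4.1]]}}

```text
t: 2.87
eef_pos: [0.4637, 0.079, 0.0139]
tcp_rot: [-0.0, 0.997, 0.071, 0.0]
wrist_force: [-0.4, 1.5, 5.6]
grip_width: 0.0407
finger_force: 2.8
```

```bash
python3 - <<'E'
from h import *
import cv2
where()
s=r.grab_frame('scene')[165:235,200:285,::-1]
cv2.imwrite('pics/s2.png',cv2.resize(s,(680,560),interpolation=2))
E
```

```text
2.8667 [-100.04810539   26.65044056] 13.933816874985292 [-0.43601343  1.51159387  5.62460606] 0.040742123297583234 [-3.00983893e-04 -9.38242237e-04 -4.26050853e-05]
```

View pics/s2.png

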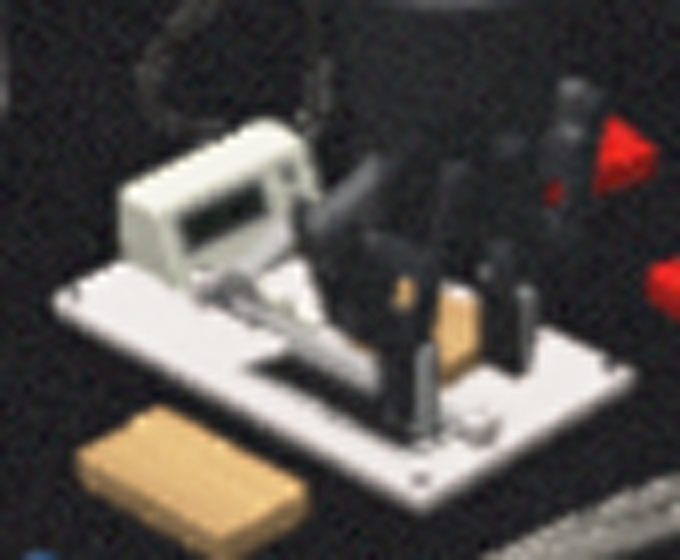

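The plate is partly pressed with about 5.6 N, and the foot is raised at (403,290). Finger B stands behind the coupon at (522,365). I'll press a little deeper.

{"op": "play_rows", "data": {"increments": [[0,0.1,0.15,0,0,0,4.1],[0,0.1,0.3,0,0,0,4.1],[0,0.1,0.3,0,0,0,4.1],[0,0.1,0.3,0,0,0,4.1]]}}

```text
t: 3.25
eef_pos: [0.4642, 0.0783, 0.0113]
tcp_rot: [-0.0, 0.997, 0.071, 0.001]
wrist_force: [-1.3, 1.5, 8.5]
grip_width: 0.0412
finger_force: 3.9
```

```bash
python3 - <<'E'
from h import *
where()
E
```

```text
3.25 [-99.64494615  25.8732236 ] 11.344559822315293 [-1.29302535  1.49833134  8.48140514] 0.04120935558391692 [-4.41813789e-04 -1.82011149e-03  8.50149475e-05]
```

```bash
python3 - <<'E'
from h import *
import cv2
s=r.grab_frame('scene')[165:235,200:285,::-1]
cv2.imwrite('pics/s3.png',cv2.resize(s,(680,560),interpolation=2))
c=r.calibration('scene');T=np.linalg.inv(c['world_from_camera'])
def pr(x,y,z):
    p=c['mtx']@(T@[*(Rm@[x/1000,y/1000]+t0),z/1000,1])[:3];p=p[:2]/p[2];return np.round((p-[200,165])*8)
for th in(0,.3,.4,.5,.55):
  # foot: centre rel. shaft
  f=lambda y,z:pr(-7,36+(y-36)*np.cos(th)+(z-13)*np.sin(th),13-(y-36)*np.sin(th)+(z-13)*np.cos(th))
  g=.55-th;print(th,'foot',f(4,10),f(-4,10),'outer plate edge',pr(-114,38+26*np.cos(g),13+26*np.sin(g)),pr(-26,38+26*np.cos(g),13+26*np.sin(g)))
E
```

```text
0 foot [322. 290.] [337. 282.] outer plate edge [417. 420.] [244. 328.]
0.3 foot [320. 269.] [335. 256.] outer plate edge [411. 440.] [239. 348.]
0.4 foot [318. 262.] [332. 248.] outer plate edge [410. 447.] [239. 354.]
0.5 foot [316. 256.] [329. 241.] outer plate edge [410. 454.] [238. 361.]
0.55 foot [314. 254.] [327. 237.] outer plate edge [410. 457.] [238. 364.]
```

View pics/s3.png

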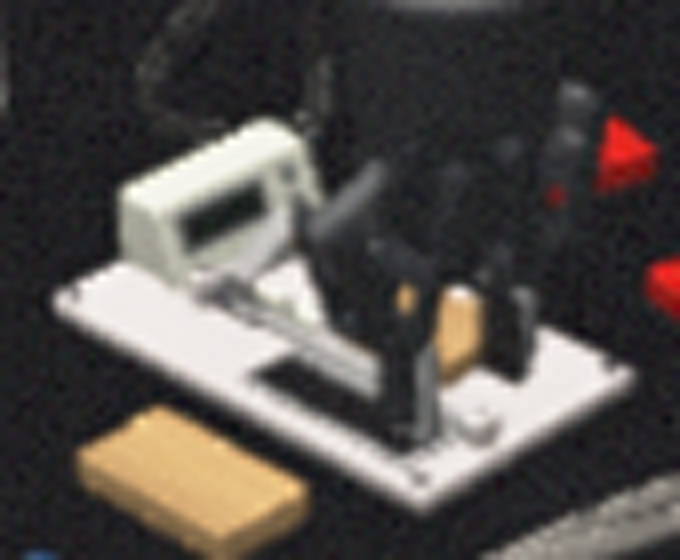

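The plate is now nearly level, with its outer edge at (248,377) to (410,450), so the clip is near 0.5 rad. The coupon has not moved. Next I slide forward.

{"op": "play_rows", "data": {"increments": [[0.3,-0.1,0,0,0,0,4.1],[0.6,-0.1,0,0,0,0,4.1],[0.9,-0.1,0,0,0,0,4.1],[1.2,-0.1,0,0,0,0,4.1],[1.5,-0.1,0,0,0,0,4.1],[1.8,-0.1,0,0,0,0,4.1],[2.1,-0.1,0,0,0,0,4.1],[2.4,-0.1,0,0,0,0,4.1],[2.7,-0.1,0,0,0,0,4.1],[3.0,-0.1,0,0,0,0,4.1],[3.0,-0.1,0,0,0,0,4.1]]}}

```text
t: 4.22
eef_pos: [0.4936, 0.0831, 0.0113]
tcp_rot: [0.0, 0.997, 0.071, 0.0]
wrist_force: [-1.6, -0.3, 7.7]
grip_width: 0.041
finger_force: 4.1
```

```bash
python3 - <<'E'
from h import *
import cv2
where()
s=r.grab_frame('scene')[165:235,200:285,::-1]
cv2.imwrite('pics/s4.png',cv2.resize(s,(680,560),interpolation=2))
E
```

```text
4.2167 [-69.88475189  26.44978944] 11.287095305332066 [-1.62850438 -0.34049873  7.67336265] 0.04102481330546983 [ 6.42066860e-05 -8.22877581e-04 -1.92703110e-04]
```

View pics/s4.png

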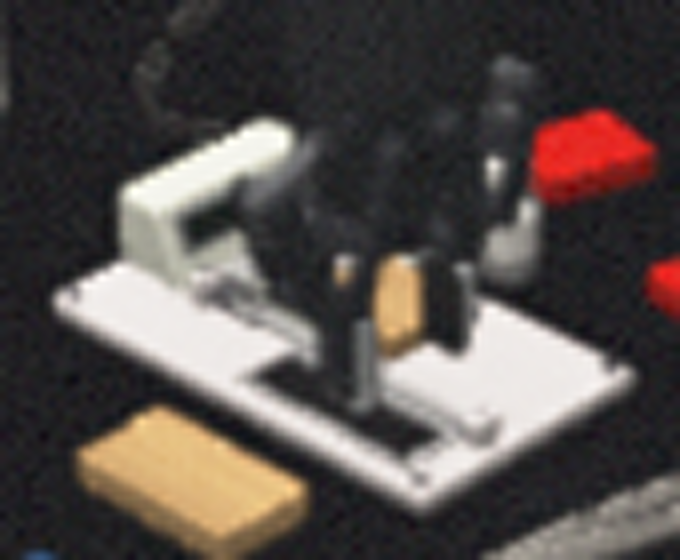

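The plate is still down and the coupon, at (400,300), is being pushed. I'll continue.

{"op": "play_rows", "data": {"increments": [[0.3,0,0,0,0,0,4.1],[0.6,0,0,0,0,0,4.1],[0.9,0,0,0,0,0,4.1],[1.2,0,0,0,0,0,4.1],[1.5,0,0,0,0,0,4.1],[1.8,0,0,0,0,0,4.1],[2.1,0,0,0,0,0,4.1],[2.4,0,0,0,0,0,4.1],[2.6,0,0,0,0,0,4.1],[2.6,0,0,0,0,0,4.1]]}}

```text
t: 5.1
eef_pos: [0.5193, 0.0868, 0.0113]
tcp_rot: [-0.0, 0.997, 0.071, 0.0]
wrist_force: [-3.2, -1.0, 8.9]
grip_width: 0.0409
finger_force: 4.3
```

```bash
python3 - <<'E'
from h import *
where()
E
```

```text
5.1 [-43.97949929  26.48117787] 11.344616428957208 [-3.21817758 -0.96588634  8.94744018] 0.040919942020711635 [ 9.85406311e-07 -8.01531547e-04 -2.07249821e-04]
```

{"op": "play_rows", "data": {"increments": [[0.1,0,0,0,0,0,4.1],[0.2,0,0,0,0,0,4.1],[0.3,0,0,0,0,0,4.1],[0.4,0,0,0,0,0,4.1],[0.4,0,0,0,0,0,4.1]]}}

```text
t: 5.52
eef_pos: [0.523, 0.0873, 0.0114]
tcp_rot: [0.0, 0.997, 0.071, 0.0]
wrist_force: [-3.1, -1.9, 9.5]
grip_width: 0.0412
finger_force: 4.7
```

```bash
python3 - <<'E'
from h import *
where()
E
```

```text
5.5167 [-40.23345792  26.49882171] 11.357972040223842 [-3.13424242 -1.88515545  9.48497232] 0.04122562227854116 [ 6.15481809e-05 -5.88207638e-04 -1.29815787e-04]
```

{"op": "play_rows", "data": {"increments": [[0.07,0,0,0,0,0,4.1],[0.14,0,0,0,0,0,4.1],[0.2,0,0,0,0,0,4.1],[0.2,0,0,0,0,0,4.1]]}}

```text
t: 5.85
eef_pos: [0.5245, 0.0875, 0.0113]
tcp_rot: [0.0, 0.997, 0.071, -0.0]
wrist_force: [-5.9, -0.7, 9.7]
grip_width: 0.0411
finger_force: 5.9
```

```bash
python3 - <<'E'
from h import *
import cv2
where()
s=r.grab_frame('scene')[165:235,200:285,::-1]
cv2.imwrite('pics/s5.png',cv2.resize(s,(680,560),interpolation=2))
E
```

```text
5.85 [-38.65542242  26.46382485] 11.315702961142847 [-5.88598075 -0.7041062   9.73165155] 0.04113535363193926 [ 0.00020458  0.00021068 -0.00013938]
```

View pics/s5.png

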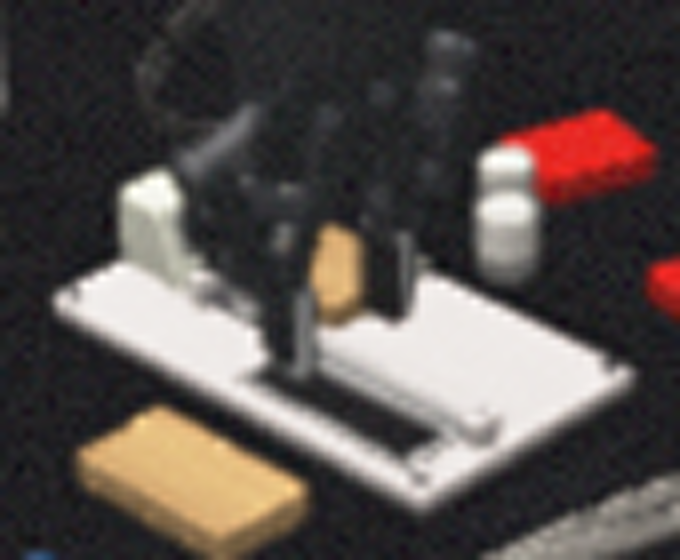

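The coupon is now in the channel at (340,275), and the push force is rising at the expected position. I'll press a little more to confirm the stop.

{"op": "play_rows", "data": {"increments": [[0.08,0,0,0,0,0,4.1],[0.15,0,0,0,0,0,4.1],[0.15,0,0,0,0,0,4.1],[0.15,0,0,0,0,0,4.1]]}}

```text
t: 6.23
eef_pos: [0.5247, 0.0875, 0.0113]
tcp_rot: [0.0, 0.997, 0.071, -0.001]
wrist_force: [-10.5, -1.1, 15.9]
grip_width: 0.0408
finger_force: 9.4
```

```bash
python3 - <<'E'
from h import *
where()
E
```

```text
6.2333 [-38.49874436  26.4168248 ] 11.257017063046261 [-10.52078207  -1.10190292  15.89502137] 0.04084877282844479 [ 6.52167303e-04  2.71797544e-03 -8.33674720e-05]
```

It has stalled at 10 N, so the coupon is on the stop. I'll back off, lift, and then clear away towards the robot.

{"op": "play_rows", "data": {"increments": [[-0.2,0,0,0,0,0,4.1],[-0.5,0,0,0,0,0,4.1],[-0.7,0,0,0,0,0,4.1],[-0.7,0,0,0,0,0,4.1],[-0.7,0,-0.3,0,0,0,4.1],[-0.7,0,-0.7,0,0,0,4.1],[-0.7,0,-1.2,0,0,0,4.1],[-0.7,0,-2,0,0,0,4.1],[-0.7,0,-4,0,0,0,4.1],[-0.7,0,-7,0,0,0,4.1],[-1,3,-10,0,0,0,4.1],[-2,7,-13,0,0,0,4.1],[-3,11,-15,0,0,0,4.1],[-4,15,-15,0,0,0,4.1],[-5,19,-15,0,0,0,4.1],[-5,23,-15,0,0,0,4.1],[-5,27,-15,0,0,0,4.1],[-5,30,-15,0,0,0,4.1],[-5,30,-15,0,0,0,4.1]]}}

```text
t: 7.82
eef_pos: [0.5172, -0.2264, 0.1603]
tcp_rot: [0.002, 0.998, 0.065, -0.001]
wrist_force: [-1.3, -0.6, 0.4]
grip_width: 0.0412
finger_force: 0.0
```

```bash
python3 - <<'E'
from h import *
import cv2
where()
f=lambda n:r.grab_frame(n)[:,:,::-1]
s=f('scene')[165:235,200:285];t=f('top')[125:220,195:315]
cv2.imwrite('pics/s6.png',np.hstack([cv2.resize(s,(340,280),interpolation=2),cv2.resize(t,(354,280),interpolation=2)]))
cv2.imwrite('pics/t6.png',cv2.resize(t,None,fx=6.25,fy=6.25,interpolation=2))
E
```

```text
7.8167 [ -90.41393659 -283.2800966 ] 160.2778041733988 [-1.32170755 -0.61411976  0.38684763] 0.041183584240496396 [ 0.00351925  0.00145674 -0.01154787]
```

View pics/t6.png

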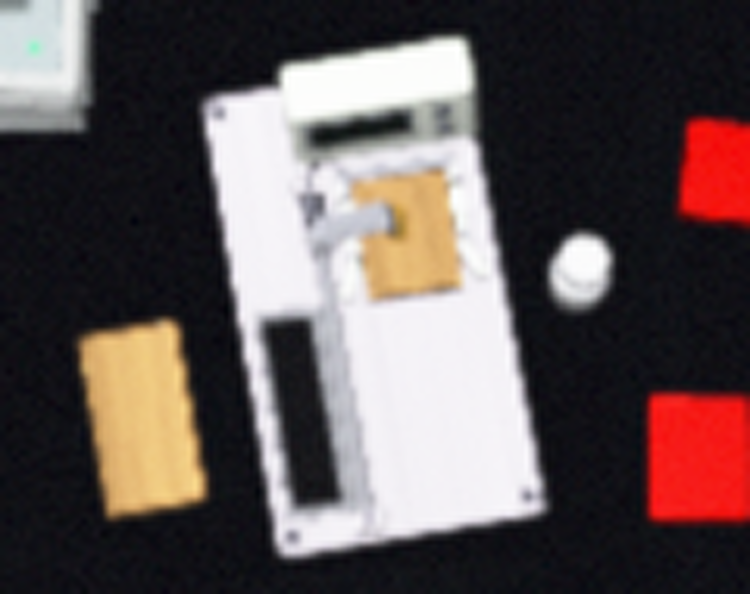

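The coupon now lies between the guides with the foot resting on it at (400,222). Its corners are at (352,183), (443,168), (460,288) and (370,299). I'll check the numbers and hand in if they agree.

```bash
python3 - <<'E'
from h import *
C=[pix('top',crop(p),.020) for p in [(352,183),(443,168),(460,288),(370,299)]]
b,_,tc,ec=fit([[.025,.02],[.025,-.02],[-.025,-.02],[-.025,.02]],C)
p=(tc-t0)@Rm*1000;print(p,b-A,ec)
if abs(p[0]+3)<3 and abs(p[1])<3.5 and abs(b-A)<.1: print(r.close_job())
E
```

```text
[-3.86370405  1.08032768] -0.023274135815113242 [0.00091516 0.00118218 0.00157215 0.00128862]
the job is handed in; nothing more can be done
None
```

The coupon is seated against the stop with the clip's foot resting on it (measured at meter x -3.9, y 1.1 mm, 0.02 rad off square), the arm is clear, and the job was handed in at about 8 s; no verdict was returned.

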